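# Change the rail in the toggle-clamp jig

### The job

Change the work in the plywood jig whose toggle clamp has the green ball knob: flick the knob up so that the clamp springs open, lift out the bored rail and lay it flat on the chipboard lay-off board beside the rail already there, without shifting that one. Then set the blank rail (the one without a bore) flat in the jig, tight against both fence blocks and the end stop, and push the knob down until the clamp locks on it. Let go of everything and do not knock the other things about.

Things in the scene. Friction and masses are not known exactly. Their poses are not given: they have to be found in the camera images.
- jig: The jig, fixed: plywood bed 240 x 130 x 15 mm. Origin: middle of its underside, on the table; x along it from the clamp's knob end (nearer the robot) to the rail end, y to the left, z up. A seated rail lies along x on the bed's top (z = 15 mm). The rail's right side and far end are open. The other, bolted-down jig with a red lever, nearer the robot, is not part of the job.
- seat (a point): Point on the bed's top under the middle of a properly seated rail: x = 42, y = 0, z = 15 mm in the jig's frame, whose axes it shares.
- fence (a point): Middle of the fence line, x = 42, y = 28, z = 15 mm in the jig's frame. Two wood blocks on the left of the rail, each 30 mm long (x), 18 wide and 12 high above the bed, middles at x = -8 and x = 92, faces to the rail at y = 28. The 70 mm gap between them leaves room for a finger at the rail's middle.
- end_stop (a point): Foot of the end stop, x = -28, y = 0, z = 15 mm in the jig's frame: the far face of the wood riser (x -112 to -28, y -26 to 26, top z = 35 mm) that carries the steel clamp. The arm's pivot is at x = -60, z = 51 mm, its axis along y. Fully open, arm and pad stand behind the stop face, up to about z = 150 mm.
- handle_knob (a point): Centre of the clamp's green ball knob, 26 mm in diameter, on the handle's end (11 mm bar). Locked it is at x = -163, y = 0, z = 76 mm in the jig's frame, the handle level, pointing to -x. Lifted, it goes up and over to +x: (x, z) = (-155, 114), (-140, 145), (-119, 159), (-95, 163), (-74, 161), (-57, 155), fully open (-45, 146), handle upright.
- clamp_arm (a joint): Arm angle in rad: about 0.04 locked on a rail (to 0.07 while the knob is pressed), 1.8 fully open. Moved by the knob: pinched from above across y and lifted to (-140, 145), it may be let go; a spring then throws the clamp fully open and keeps it so. To lock, push the knob back along its way with up to 10 N, from its +x side, then from above; pressed right down it stays.
- clamp_pad: The sprung rubber foot of the clamp's arm, 13 mm in diameter. Origin: middle of its lower face. Locked, it presses on the rail's top with about 6 N, on its middle line, 35 mm from the end stop.
- bored_rail: The finished rail that starts clamped in the jig: light wood, 140 x 56 x 18 mm, about 0.11 kg, with a 35 mm round blind bore in its top. Origin: middle of its underside; x along its length, z up. Grasp it across its 56 mm width at its middle.
- blank_rail: The next rail: same wood and size, 140 x 56 x 18 mm, without any bore, lying flat on the table, on the other side from the lay-off board. Origin: middle of its underside; x along its length. Either end may go to the stop.
- done_rail: A rail bored earlier, same as bored_rail, lying across the lay-off board (top at 36 mm above the table). Origin: middle of its underside; x along its length. It must stay where it is.
- layoff_board: Speckled brown chipboard strip for finished rails, fixed, 126 x 254 x 18 mm. Origin: middle of its underside; x across its 126 mm width, y along its 254 mm length. Rails lie across it (their length along its x, 7 mm over each side), on its top at 18 mm. It is at the left or the right of the jig; there is room for one more rail.
- glue_bottle: Bystander, loose: white and yellow glue bottle with an orange nozzle, 56 mm in diameter, 160 mm tall. Origin: middle of its underside.
- tape_measure: Bystander, loose: yellow and black tape measure, 60 x 80 x 66 mm tall, beyond one end of the blank rail. Origin: middle of its underside.
- sanding_block: Bystander, loose: brown sanding block, 126 x 97 x 24 mm, along one side of the blank rail. Origin: middle of its underside.
- spring_clamp: Bystander, loose: black spring clamp with orange tips, 142 x 97 x 20 mm. Origin: middle of its underside.
- masking_tape: Bystander, loose: roll of masking tape, 101 mm in diameter, 25 mm tall. Origin: middle of its underside.
Things that resemble listed ones, but are neither listed nor needed, are in the scene too. Leave any orange look-alike of the bored_rail alone.

How it is judged (in metres and radians):
On the way, in this order (a step that is already met when the one before it is completed fails the run):
1. the clamp is flicked open (value of joint clamp_arm above 1.2 rad), for 0.2 s.
2. the bored rail lies flat on the lay-off board, let go (x of bored_rail in the frame of layoff_board between -0.05 and 0.05 m and y of bored_rail in the frame of layoff_board between -0.115 and 0.115 m and height (world z) of bored_rail between 0.015 and 0.022 m and angle between bored_rail's own z axis and vertical below 0.05 rad and contact force between the fingers and bored_rail below 0.1 N), for 0.2 s.
3. the blank rail lies in the jig against fence and end stop while the clamp is still open (x of blank_rail in the frame of seat between -0.0035 and 0.0035 m and y of blank_rail in the frame of seat between -0.0035 and 0.0035 m and angle between the x axis of blank_rail and the x axis of jig, either way round below 0.035 rad and height (world z) of blank_rail between 0.012 and 0.018 m and angle between blank_rail's own z axis and vertical below 0.05 rad and value of joint clamp_arm above 1 rad), for 0.2 s.
At the end, for the whole second after the job is handed in: clamp locked (arm under 0.08 rad), its pad pressing on the blank rail with over 3 N; the blank flat on the bed, within 3.5 mm and 2 degrees of its seat; the bored rail flat and at rest on the lay-off board, its middle within 50 mm across and 115 mm along it (value of joint clamp_arm below 0.08 rad and contact force between clamp_pad and blank_rail above 3 N and x of blank_rail in the frame of seat between -0.0035 and 0.0035 m and y of blank_rail in the frame of seat between -0.0035 and 0.0035 m and angle between the x axis of blank_rail and the x axis of jig, either way round below 0.035 rad and height (world z) of blank_rail between 0.012 and 0.018 m and angle between each of blank_rail, bored_rail's own z axis and vertical below 0.05 rad and x of bored_rail in the frame of layoff_board between -0.05 and 0.05 m and y of bored_rail in the frame of layoff_board between -0.115 and 0.115 m and height (world z) of bored_rail between 0.015 and 0.022 m and linear speed of each of bored_rail, blank_rail below 0.01 m/s); the robot touches nothing.
It fails at once if the rail already on the board is shifted by over 15 mm (distance of done_rail from where it was at the start of the episode above 0.015 m).
It fails at once if the glue bottle is tipped by over 20 degrees or moved by over 20 mm (distance of glue_bottle from where it was at the start of the episode above 0.02 m or angle between glue_bottle's own z axis and vertical above 0.35 rad).
It fails at once if the tape measure, sanding block, spring clamp or masking tape is knocked away by over 20 mm (distance of any of tape_measure, sanding_block, spring_clamp, masking_tape from where it was at the start of the episode above 0.02 m).
It also fails if it takes over 72 s, if anything falls off the work surface, if the arm or the gripper's body presses on something with over 40 N, if the wrist force passes 120 N, or if a joint passes its speed limit or range.

### The arm

A 6-joint arm with a two-finger parallel gripper is mounted at the origin on a cart in front of the work surface, level with it; the furniture and walls round the work are solid. World frame = base frame: x ahead of the robot, y to its left, z up, the work surface at z = 0. Lengths are in mm, angles in rad, forces in N, time in s.
With the tool pointing down it reaches from about 275 to 825 mm from the base axis. Payload 4.9 kg.
Tool frame: the origin (TCP) lies at the very end of the fingers, on their centre line; the grasp point (between the pads) lies 19 mm behind it; z points along the fingers, y is the direction in which the jaws open and shut (so a half turn about z gives the same grasp; the last joint's range is limited). The gripper opens to 85 mm and grips with 20 to 120 N. Pads are 22 mm wide; open, the fingers measure 114 mm over their backs; the gripper's body (76 mm by 85 mm) begins 54 mm behind the grasp point. The pads swing forward as they close: fully open they stand 13 mm farther back than shut.
Start: joints at [0.993, 0.326, -0.193, 1.052, 0, 1.437], TCP at [236.153, 496.74, 231.281] pointing down, gripper open.
Joint ranges: [-2.65, 2.65], [-0.97, 1.79], [-1.3, 1.35], [-1.93, 2.1], [-1.47, 1.37], [-3.14, 3.14]. Speed limits (rad/s): [2.57, 2.57, 3.14, 3.14, 3.14, 3.14].

### API

Orientations are given as [roll, pitch, yaw] about the fixed x, y, z axes, in that order (R = Rz(yaw) Ry(pitch) Rx(roll)).
In Python, from bench import bot, solve_ik, imaging gives the robot as it stands. Calls block until the motion is done:
- bot.move_ptp(position, orientation): joint-space move of the TCP to a pose.
- bot.movel(position, rot=None, max_speed=150, threshold=None): straight line of the TCP; rot=None keeps the orientation; max_speed is the mean speed in mm/s. With threshold (N) it stops when the force on the tool has changed by that much, and returns True; else False.
- bot.move_j(angles): joint-space move.
- bot.grip(opening, effort=None): opening from 0.0 (shut) to 1.0 (fully open); effort is the grip in N (None keeps the last); returns when the fingers have stopped.
- bot.dwell(seconds).
- solve_ik(position, orientation): joint angles nearest the present ones, or None.
- bot.get_state(): the state.
- imaging.capture(name): name is "side" or "top" or "wrist"; returns the picture (400x640x3 uint8, blue, green, red); there is no depth.
- imaging.camera_model(name): a dict with "K" (3x3 intrinsics, pixels), "position" and "rotation" of the camera in the world. Camera axes: x right, y up, looking along -z (the intrinsics and any distortion apply to the point x, -y, -z); pixel columns grow to the right and rows downward; lengths in mm; the calibration is good to about 2 mm. The wrist camera is an equidistant fisheye: a pixel r from the principal point sees the ray r / f radians off the axis. A picture is of the moment at which its call begins: read the wrist's pose just before it. camera_model takes no time and is no camera call; for the wrist camera it gives the pose at the moment of the call.
A pose or a line that the arm cannot do raises bot.IKError and nothing moves.
- bot.sign_off(): hands the job in, once; it reports no verdict.
The state is a dict: "t": time; "qpos": joint angles; "joint_velocities": joint speeds; "effort": joint torques, N m; "tcp_pos": TCP position; "orientation": TCP orientation; "contact_force": force on the tool from outside, world axes, zero at the start; "wrist_torque": the same for the moment, N m; "opening": opening from 0.0 (shut) to 1.0 (fully open).
Only numpy, scipy, OpenCV 4.12 (cv2) and the standard library are available. Lean on these libraries where they do the work, as an engineer would, in place of code of your own. Each camera call takes 0.05 s, during which the arm holds its last target. There are 200 camera calls.

## Working session

There is one attempt and no reset: what is moved stays moved. The work goes in short steps, each a Python script; the robot and the scene stay as the last script left them, time stands still between calls to the robot, and variables do not carry over. Pictures are saved under pics/ and viewed, on a budget of 10 in all, crops included, one or two more only if the job needs it, and the job is handed in when it is done.

```bash
ls; mkdir -p pics; python3 - <<'E'
from bench import bot, imaging
import cv2
for n in("top","side"):
    im=imaging.capture(n);cv2.imwrite(f"pics/{n}0.png",im)
    m=imaging.camera_model(n);print(n,m)
print(bot.get_state()["t"],bot.get_state()["orientation"])
E
```

```text
pics
top {'K': array([[475.89015291,   0.        , 313.17759027],
       [  0.        , 475.89015291, 194.75565559],
       [  0.        ,   0.        ,   1.        ]]), 'position': array([ 335.8571556 , -159.07419828, 1430.96694051]), 'rotation': array([ 1.43969961e-01,  1.21389336e-03, -1.56697337e+00])}
side {'K': array([[387.93183182,   0.        , 322.97711596],
       [  0.        , 387.93183182, 210.05450543],
       [  0.        ,   0.        ,   1.        ]]), 'position': array([  206.36193638, -1124.61098607,   588.22567222]), 'rotation': array([ 1.09650901, -0.00838128, -0.31887573])}
0.1 [-3.14001509e+00 -2.07252163e-04  2.69776257e+00]
```

View pics/top0.png

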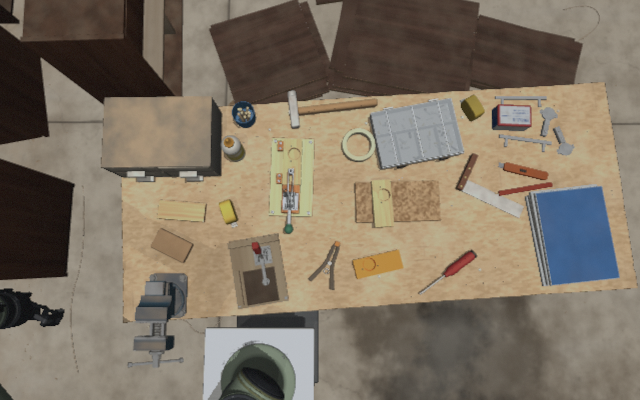

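View pics/side0.png

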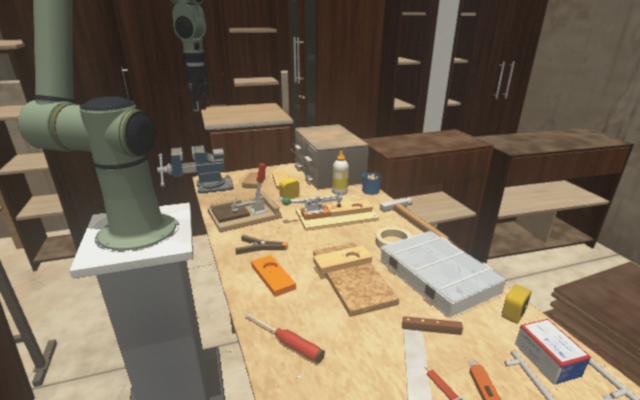

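The top view (up = +x, right = −y) shows:
- The jig is at about (291,178) px, with its green knob at (288,229).
- The blank is at (181,211), with the tape measure at (228,212) and the sanding block at (172,245) next to it.
- The lay-off board is at (398,201), with the done rail at (382,203) and free space to its right.
- The glue bottle is at (232,148), the spring clamp at (325,262) and the masking tape at (358,145).

The side view agrees with this.

```bash
cat > h.py <<'E'
import numpy as np, cv2
from scipy.spatial.transform import Rotation as Ro
from bench import bot, solve_ik, imaging
def cam(n):
    m=imaging.camera_model(n); return m["K"],np.array(m["position"]),Ro.from_euler("xyz",m["rotation"]).as_matrix()
def rays(c,uv,fish=False):
    K,p,R=c; uv=np.atleast_2d(np.float64(uv))
    a=(uv-K[:2,2])/np.array([K[0,0],K[1,1]])
    if fish:
        r=np.linalg.norm(a,axis=1,keepdims=True); r=np.maximum(r,1e-9)
        d=np.c_[a/r*np.sin(r),np.cos(r)]
    else: d=np.c_[a,np.ones(len(a))]
    return (d*[1,-1,-1])@R.T
def onplane(c,uv,z,fish=False):
    d=rays(c,uv,fish); return (c[1]+d*((z-c[1][2])/d[:,2])[:,None])[:,:2]
def project(c,P,fish=False):
    K,p,R=c; q=((np.atleast_2d(P)-p)@R)*[1,-1,-1]
    r=np.linalg.norm(q[:,:2],axis=1); th=np.arctan2(r,q[:,2])
    s=(th/np.maximum(r,1e-9)) if fish else 1/q[:,2]
    return q[:,:2]*s[:,None]*[K[0,0],K[1,1]]+K[:2,2]
def rectify(c,im,x0,x1,y0,y1,z,s=2.0,fish=True):
    "orthophoto of the plane z: rows = x downwards from x1, cols = y from y1 to the right; s px/mm"
    X,Y=np.meshgrid(x1-np.arange((x1-x0)*s)/s, y1-np.arange((y1-y0)*s)/s,indexing="ij")
    uv=project(c,np.c_[X.ravel(),Y.ravel(),np.full(X.size,z)],fish).astype(np.float32)
    return cv2.remap(im,uv[:,0].reshape(X.shape),uv[:,1].reshape(X.shape),cv2.INTER_LINEAR)
E
python3 - <<'E'
from h import *
c=cam("top"); im=cv2.imread("pics/top0.png")
for n,uv,z in [("knob",(288,229),76),("jig corners",[(273,138),(313,138),(312,216),(269,216)],15),("blank",[(158,200),(206,204),(204,221),(156,219)],18),("tape",(228,212),40),("sand",(172,245),24),("glue",(232,148),100),("board",[(355,180),(439,180),(439,222),(355,222)],18),("done",[(372,180),(391,180),(392,227),(373,227)],36),("sclamp",(325,262),15),("masking",(358,145),25),("redlever",(256,246),60)]:
    print(n,onplane(c,uv,z).round().tolist())
w=imaging.camera_model("wrist");print(w)
s=bot.get_state();print(s["tcp_pos"],Ro.from_euler("xyz",w["rotation"]).as_matrix().round(2))
E
```

```text
knob [[433.0, -85.0]]
jig corners [[716.0, -33.0], [717.0, -155.0], [477.0, -153.0], [477.0, -25.0]]
blank [[523.0, 308.0], [512.0, 164.0], [461.0, 168.0], [466.0, 311.0]]
tape [[485.0, 93.0]]
sand [[389.0, 258.0]]
glue [[663.0, 77.0]]
board [[586.0, -282.0], [587.0, -535.0], [460.0, -531.0], [459.0, -281.0]]
done [[583.0, -331.0], [583.0, -388.0], [443.0, -388.0], [443.0, -332.0]]
sclamp [[341.0, -192.0]]
masking [[693.0, -292.0]]
redlever [[386.0, 7.0]]
{'K': array([[309.70691629,   0.        , 318.30080003],
       [  0.        , 309.70691629, 200.65064673],
       [  0.        ,   0.        ,   1.        ]]), 'position': array([166.6966052 , 529.06395442, 371.53959998]), 'rotation': array([-0.30385411,  0.00254686,  1.12781513])}
[235.84964998 496.26907764 230.57389759] [[ 0.43 -0.86 -0.27]
 [ 0.9   0.41  0.13]
 [-0.   -0.3   0.95]]
```

```bash
python3 - <<'E'
from h import *
import pickle
D={}
for n,p in [("blank",(430,220,290)),("jig",(510,-90,330)),("board",(460,-400,290))]:
    bot.move_ptp(p,[np.pi,0,np.pi]); bot.dwell(.3)
    c=cam("wrist"); im=imaging.capture("wrist"); D[n]=(c,im)
    print(n,c[1].round(),bot.get_state()["qpos"],bot.get_state()["t"])
pickle.dump(D,open("w0.pkl","wb"))
a=rectify(*D["blank"],370,590,60,340,18); b=rectify(*D["board"],420,620,-560,-260,18)
h=max(a.shape[0],b.shape[0])
cv2.imwrite("pics/j.png",rectify(*D["jig"],400,740,-190,10,33,1.75))
cv2.imwrite("pics/b.png",cv2.resize(np.hstack([cv2.copyMakeBorder(q,0,h-q.shape[0],0,0,0) for q in(a,b)]),None,fx=.68,fy=.68,interpolation=cv2.INTER_AREA))
E
```

```text
blank [353. 220. 431.] [ 3.21048830e-01  1.66838238e-01 -2.52080958e-01  1.15210650e+00
  6.42917949e-07  3.20020052e-01] 1.7417
jig [433. -89. 471.] [-3.15922050e-01  2.19188896e-01 -8.55419808e-02  1.26601967e+00
  3.63668709e-05 -3.17164188e-01] 3.3167
board [ 384. -399.  431.] [-8.35513961e-01  4.11161381e-01  8.35278390e-02  1.24272553e+00
  5.47783520e-05 -8.36709686e-01] 4.875
```

View pics/j.png

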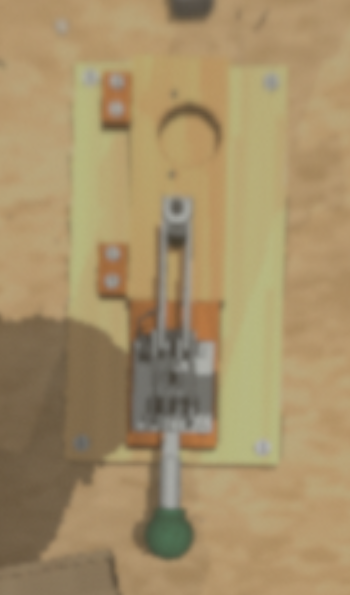

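View pics/b.png

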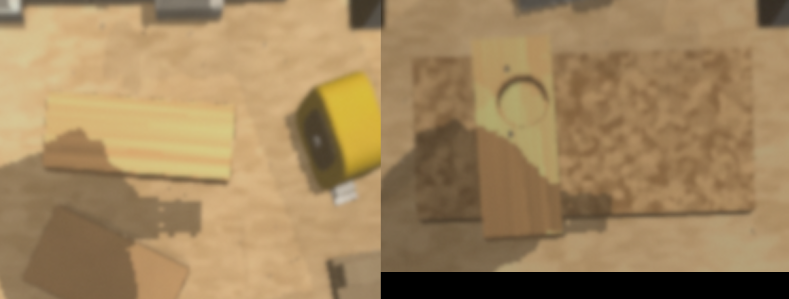

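The jig view shows:
- Bed corners at about (77,65), (287,66), (277,465) and (66,455).
- The knob at (169,532), the fence blocks at (116,99) and (112,270), and the clamp closed on the bored rail.

The second picture shows the blank's corners at (45,95), (234,106), (229,182) and (44,169). It is clear of the sanding block and the tape measure. On the board, the done rail covers columns 472–562, and the space to its right is free up to column 752. Next I fit poses to these points.

```bash
cat > fit.py <<'E'
from h import *
import pickle
from scipy.optimize import least_squares
D=pickle.load(open("w0.pkl","rb"))
def tofix(n,px,x1,y1,s,z0,c0=0):
    px=np.float64(px); return np.c_[x1-px[:,1]/s,y1-(px[:,0]-c0)/s,np.full(len(px),z0)]
def lift(C,P,z): return (C+(P-C)*((z-C[2])/(P[:,2]-C[2]))[:,None])[:,:2]
def fit(name,P,z,M,p0):
    Q=lift(D[name][0][1],P,np.float64(z)); M=np.float64(M)
    def r(p):
        c,s=np.cos(p[2]/100),np.sin(p[2]/100)
        return (M@np.array([[c,s],[-s,c]])+p[:2]-Q).ravel()
    o=least_squares(r,p0,loss="soft_l1"); return np.r_[o.x[:2],o.x[2]/100],o.fun.reshape(-1,2)
rect=lambda L,W:[(L/2,W/2),(L/2,-W/2),(-L/2,-W/2),(-L/2,W/2)]
def allfits():
    K=D["jig"]; hs=cv2.cvtColor(rectify(*K,400,740,-190,10,33,1.75),cv2.COLOR_BGR2HSV)
    g=cv2.inRange(hs,(60,90,20),(95,255,255)); n,l,st,ce=cv2.connectedComponentsWithStats(g)
    i=1+np.argmax(st[1:,4]); knob=ce[i]
    px=[(77,65),(287,66),(277,465),(66,455),knob,(103,72),(129,126),(98,243),(126,297)]
    j=fit("jig",tofix("jig",px,740,10,1.75,33),[15]*4+[76]+[27]*4,rect(240,130)+[(-163,0),(107,46),(77,28),(7,46),(-23,28)],[597,-90,-2.7])
    b=fit("blank",tofix("b",[(45,95),(44,169),(229,182),(234,106)],590,340,1.36,18),[18]*4,[(-28,70),(28,70),(28,-70),(-28,-70)][::1] and [(28,70),(-28,70),(-28,-70),(28,-70)],[490,235,0])
    o=fit("board",tofix("b",[(413,58),(752,50),(752,211),(420,222)],620,-260,1.36,18,381),[18]*4,[(63,127),(63,-127),(-63,-127),(-63,127)],[522,-408,0])
    d=fit("board",tofix("b",[(472,37),(553,37),(562,233),(487,239)],620,-260,1.36,18,381),[36]*4,[(70,28),(70,-28),(-70,-28),(-70,28)],[513,-360,0])
    return knob,st[i],j,b,o,d
if __name__=="__main__":
    np.set_printoptions(suppress=True,precision=3)
    k,st,*r=allfits(); print(k,st)
    for n,q in zip(("jig","blank(y-long)","board","done"),r): print(n,q[0],q[1].round(1).tolist())
E
python3 fit.py
```

```text
Traceback (most recent call last):
  File "fit.py", line 27, in <module>
    k,st,*r=allfits(); print(k,st)
            ~~~~~~~^^
  File "fit.py", line 18, in allfits
    i=1+np.argmax(st[1:,4]); knob=ce[i]
        ~~~~~~~~~^^^^^^^^^^
ValueError: attempt to get argmax of an empty sequence
```

```bash
python3 - <<'E'
s=open("fit.py").read()
s=s.replace('(60,90,20),(95,255,255)','(48,60,15),(100,255,255)')
open("fit.py","w").write(s)
import cv2;im=cv2.imread("pics/j.png");print(cv2.cvtColor(im,cv2.COLOR_BGR2HSV)[532,169])
E
python3 fit.py
```

```text
[ 64  75 109]
[168.91  533.936] [ 149  512   41   44 1402]
jig [595.122 -90.674  -0.023] [[2.6, 3.3], [0.3, -1.8], [-2.3, -2.2], [-5.3, 2.2], [-2.6, -0.1], [0.7, 1.2], [1.5, -1.1], [-0.3, 0.6], [0.6, -0.5]]
blank(y-long) [488.518 238.967  -0.063] [[0.7, 0.2], [-0.8, 2.9], [0.0, -0.8], [0.0, -0.6]]
board [ 520.989 -410.225    0.038] [[1.8, 2.6], [5.5, -2.0], [-2.0, -6.7], [-3.5, 3.0]]
done [ 513.664 -362.604    0.056] [[-1.7, -0.6], [1.4, 0.4], [-0.5, -1.1], [0.6, 2.0]]
```

```bash
cat >> h.py <<'E'
J=np.array([595.1,-90.7,-.024])
def jw(x,y,z): # jig frame to world (z from table)
    c,s=np.cos(J[2]),np.sin(J[2]); return np.array([J[0]+c*x-s*y,J[1]+s*x+c*y,z])
def rep(t=""):
    s=bot.get_state(); print(t,"t",round(s["t"],2),"tcp",np.round(s["tcp_pos"],1),"F",np.round(s["contact_force"],1),"op",round(s["opening"],3),"q6",round(s["qpos"][5],2))
E
python3 - <<'E'
from h import *
K=lift=None
c=cam("wrist")
import fit
k=fit.allfits()[0]; P=fit.tofix("j",[k],740,10,1.75,33); kw=fit.lift(fit.D["jig"][0][1],P,76.)[0]
print("knob seen",kw,"model",jw(-163,0,76))
kn=(kw+jw(-163,0,76)[:2])/2
off=kn-jw(-163,0,76)[:2]
T=lambda x,z:jw(x,0,z-18)+np.r_[off,0]
o=[np.pi,0,np.pi+J[2]]
bot.move_ptp(T(-163,190),o); bot.grip(.75,30); rep()
print(bot.movel(T(-163,76),max_speed=120,threshold=8)); rep()
cv2.imwrite("pics/k.png",imaging.capture("wrist"))
bot.grip(0,40); rep("gripped")
E
```

```text
knob seen [434.74263443 -86.80589239] model [432.14694175 -86.78837554  76.        ]
 t 6.49 tcp [433.7 -87.3 172. ] F [-0.2 -0.   0.4] op 0.752 q6 -0.34
False
 t 7.59 tcp [434.  -87.   58.5] F [ 0.2 -1.1 -0.1] op 0.749 q6 -0.34
gripped t 8.09 tcp [433.6 -86.2  58.2] F [0.8 3.5 1.7] op 0.273 q6 -0.34
```

```bash
python3 - <<'E'
from h import *
off=np.array([1.5,0,0])
T=lambda x,z:jw(x,0,z-18)+off
for p in [(-160.5,95),(-155,114),(-148,131),(-139,147)]:
    bot.movel(T(*p),max_speed=110); rep()
bot.grip(.8); rep("rel")
bot.movel(T(-150,215),max_speed=200)
bot.dwell(.1); rep()
cv2.imwrite("pics/open.png",np.vstack([cv2.resize(imaging.capture("top")[110:260,220:420],(600,450)),]))
E
```

```text
t 8.42 tcp [436.1 -86.3  77. ] F [1.  3.6 0. ] op 0.279 q6 -0.34
 t 8.75 tcp [440.6 -86.4  95.6] F [-2.   4.5 -0.3] op 0.276 q6 -0.33
 t 9.07 tcp [447.2 -86.7 112.7] F [-3.2  4.5  2.7] op 0.275 q6 -0.33
 t 9.38 tcp [457.8 -86.9 129.3] F [-1.9  4.8  2.8] op 0.276 q6 -0.32
rel t 9.88 tcp [457.7 -87.7 129. ] F [-0.6  0.4  1.2] op 0.798 q6 -0.32
 t 10.47 tcp [446.  -86.9 196. ] F [-0.3  0.8 -0.5] op 0.799 q6 -0.33
```

View pics/open.png

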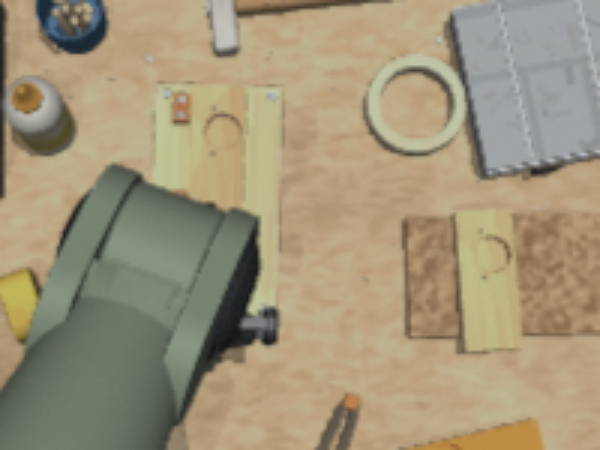

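The arm hides the clamp. The board and done rail are unchanged, and the bored rail's far end is still at the same spot in the jig. I'll look from the far side with the wrist turned.

```bash
python3 - <<'E'
from h import *
import pickle
s=bot.get_state()["tcp_pos"]; bot.movel([s[0],s[1],270],max_speed=250)
o=[np.pi,0,J[2]]
bot.move_ptp(jw(42,0,270),o); bot.dwell(.2); rep(); 
c=cam("wrist"); im=imaging.capture("wrist"); pickle.dump((c,im),open("w1.pkl","wb")); print(c[1])
cv2.imwrite("pics/j1.png",rectify(c,im,480,740,-180,10,33,2.2))
E
```

```text
t 13.89 tcp [637.  -91.7 270.1] F [ 0.8 -1.   0.3] op 0.803 q6 2.91
[713.04672389 -93.75005754 411.06921444]
```

View pics/j1.png

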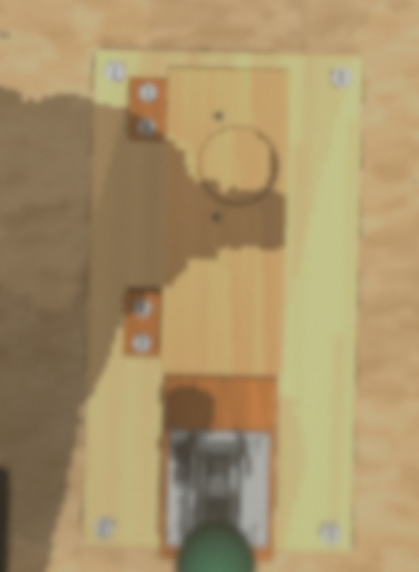

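```bash
python3 - <<'E'
import fit,pickle,numpy as np
fit.D["j1"]=pickle.load(open("w1.pkl","rb"))
np.set_printoptions(suppress=True,precision=3)
px=[(95,50),(362,55),(353,549),(81,545),(166,67),(288,69),(280,376),(163,374),(128,77),(166,140),(124,288),(160,355)]
M=fit.rect(240,130)+[(112,28),(112,-28),(-28,-28),(-28,28)]+[(107,46),(77,28),(7,46),(-23,28)]
z=[15]*4+[33]*4+[27]*4
P=fit.tofix("",px,740,10,2.2,33)
for s in (slice(0,12),slice(4,8),slice(0,4),slice(8,12)):
    r=fit.fit("j1",P[s],z[s],M[s],[597,-90,-2.4]); print(r[0],r[1].round(1).tolist())
E
```

```text
[597.783 -91.035  -0.022] [[1.7, 1.6], [1.2, -1.2], [-3.5, -0.2], [-2.5, 0.2], [0.8, -0.1], [0.5, -0.6], [0.1, -1.1], [0.4, 1.7], [0.9, 0.0], [-0.4, 0.3], [-1.6, 0.4], [-1.1, -0.3]]
[597.325 -91.207  -0.018] [[0.3, 0.3], [0.2, -0.3], [-0.3, -1.4], [-0.2, 1.4]]
[598.493 -91.153  -0.023] [[2.5, 1.4], [1.9, -1.5], [-2.8, -0.2], [-1.7, 0.2]]
[598.395 -91.07   -0.024] [[1.6, -0.2], [0.3, 0.1], [-1.0, 0.4], [-0.4, -0.3]]
```

The clamp is fully open, with the knob over the riser at (215,560). The rail is seated, with its corners at (166,67), (288,69), (280,376) and (163,374). This gives the jig pose as about (597, −91, −0.023). Next I move the bored rail.

```bash
sed -i 's/^J=.*/J=np.array([597.3,-91.1,-.022])/' h.py; python3 - <<'E'
from h import *
o=[np.pi,0,J[2]]
bot.grip(.86,40)
bot.movel(jw(42,0,60),rot=o,max_speed=220)
print(bot.movel(jw(42,0,17.5),max_speed=90,threshold=8)); rep("down")
bot.grip(0,50); rep("grip")
bot.movel(jw(45,-1,30),max_speed=80); 
bot.movel(jw(56,-3,120),max_speed=200); rep("lifted")
bot.grip(0); rep()
c=cam("wrist"); im=imaging.capture("wrist"); cv2.imwrite("pics/lift.png",im)
yb=.038
bot.movel([523,-467,120],rot=[np.pi,0,yb],max_speed=250); rep()
bot.movel([523,-467,30],max_speed=150)
print(bot.movel([523,-467,19],max_speed=30,threshold=5)); rep("down")
E
```

```text
False
down t 15.9 tcp [639.4 -92.   17.6] F [-0.1  0.5 -0.1] op 0.863 q6 2.91
grip t 16.2 tcp [640.2 -92.3  18.6] F [-0.4  0.1  4.8] op 0.641 q6 2.91
lifted t 17.11 tcp [652.4 -95.1 118.9] F [-0.1 -0.8 -1.4] op 0.641 q6 2.91
 t 17.32 tcp [651.8 -95.  118. ] F [-0.6  0.2 -2.1] op 0.646 q6 2.91
 t 19.1 tcp [ 523.6 -465.7  120. ] F [-0.3  1.  -1.6] op 0.638 q6 2.27
True
down t 20.22 tcp [ 523.7 -467.8   21.7] F [-1.2  0.4  5.7] op 0.639 q6 2.27
```

```bash
python3 - <<'E'
from h import *
import pickle
bot.grip(.85); rep("open")
bot.movel([523,-467,120],max_speed=200)
bot.move_ptp([500,-400,250],[np.pi,0,.04]); bot.dwell(.15)
c=cam("wrist"); im=imaging.capture("wrist"); pickle.dump((c,im),open("w2.pkl","wb"))
bot.move_ptp([488.5,205,290],[np.pi,0,np.pi/2-.063]); bot.dwell(.2)
c2=cam("wrist"); im2=imaging.capture("wrist"); pickle.dump((c2,im2),open("w3.pkl","wb")); rep(); print(c2[1])
a=rectify(c,im,430,610,-560,-270,36,1.35); b=rectify(c2,im2,380,580,80,330,18,1.6)
h=max(a.shape[0],b.shape[0])
cv2.imwrite("pics/c.png",np.hstack([cv2.copyMakeBorder(q,0,h-q.shape[0],0,0,0) for q in(a,b)])); print(a.shape,b.shape,c[1])
E
```

```text
open t 20.53 tcp [ 522.9 -466.8   20. ] F [0.4 0.6 0.4] op 0.85 q6 2.27
 t 24.45 tcp [488.8 204.5 289.9] F [ 1.  -0.7  0.2] op 0.849 q6 1.89
[493.42394167 280.44138599 430.80548   ]
(244, 392, 3) (320, 400, 3) [ 575.64594332 -397.34397054  388.04377846]
```

View pics/c.png

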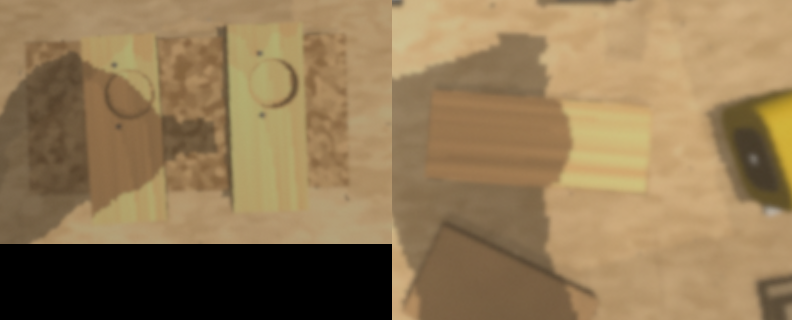

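The bored rail lies flat on the board at columns 228–306, well clear of the done rail at 82–166. The blank's corners are at (430,90), (652,104), (646,191) and (426,178).

```bash
python3 - <<'E'
import fit,pickle,numpy as np
from h import *
fit.D["w3"]=pickle.load(open("w3.pkl","rb"))
P=fit.tofix("",[(430,90),(652,104),(646,191),(426,178)],580,330,1.6,18,392)
r,res=fit.fit("w3",P,[18]*4,[(28,70),(28,-70),(-28,-70),(-28,70)],[488,236,-6]); print(r,res.round(1).tolist())
a=r[2]; x,y=r[:2]; o=[np.pi,0,np.pi/2+a]
x=(x+488.5)/2;y=(y+239)/2
bot.move_ptp([x,y,70],o)
bot.grip(.86,40)
print(bot.movel([x,y,4.5],max_speed=90,threshold=8)); rep("down")
bot.grip(0,50); rep("grip")
bot.movel([x,y,110],max_speed=200); rep("lift")
E
```

```text
[ 4.92023134e+02  2.38495568e+02 -6.08794985e-02] [[0.5, 0.4], [0.7, -0.6], [-0.8, -0.9], [-0.4, 1.3]]
False
down t 26.43 tcp [490.6 238.9   4.8] F [-0.2  0.3  0.2] op 0.86 q6 1.95
grip t 26.73 tcp [491.1 239.    5.6] F [-0.5 -0.6  6.1] op 0.638 q6 1.95
lift t 27.41 tcp [489.7 238.5 109.3] F [-0.5 -0.3 -0.3] op 0.637 q6 1.95
```

```bash
python3 - <<'E'
from h import *
o=[np.pi,0,J[2]]
s=bot.get_state()["tcp_pos"]
bot.movel([s[0],s[1],200],max_speed=220)
bot.move_ptp(jw(53,-6,200),o); rep("above")
bot.movel(jw(53,-6,32),max_speed=160); rep()
print(bot.movel(jw(53,-6,16),max_speed=25,threshold=4)); rep("bed")
z=bot.get_state()["tcp_pos"][2]+1.2
bot.movel(jw(53,-6,z),max_speed=40)
print(bot.movel(jw(53,6,z),max_speed=20,threshold=5)); rep("fence"); 
p=bot.get_state()["tcp_pos"]; c,sn=np.cos(J[2]),np.sin(J[2])
q=p-20*np.array([c,sn,0])
print(bot.movel(q,max_speed=20,threshold=6)); rep("stop")
E
```

```text
above t 29.36 tcp [649.7 -97.1 199.4] F [ 0.7  0.  -1.2] op 0.637 q6 2.9
 t 30.56 tcp [651.1 -98.4  33.2] F [ 0.2  0.1 -1.3] op 0.639 q6 2.9
True
bed t 31.06 tcp [650.3 -98.3  20.6] F [-0.5  0.8  4.9] op 0.637 q6 2.9
True
fence t 31.75 tcp [650.  -91.8  21.3] F [ 0.3 -1.4 -0.3] op 0.639 q6 2.91
True
stop t 32.36 tcp [639.7 -91.6  20.9] F [ 1.5 -0.3  0.5] op 0.634 q6 2.91
```

```bash
python3 - <<'E'
from h import *
import pickle
c,sn=np.cos(J[2]),np.sin(J[2])
p=bot.get_state()["tcp_pos"]
print(bot.movel(p+np.array([0,6,0]),max_speed=20,threshold=6)); rep("fence")
p=bot.get_state()["tcp_pos"]
print(bot.movel(p+[0,0,-4],max_speed=20,threshold=4)); rep("down")
bot.grip(.8); rep("open")
p=bot.get_state()["tcp_pos"]
bot.movel([p[0],p[1],60],max_speed=150)
bot.movel(jw(52,0,250),max_speed=250); bot.dwell(.2)
C=cam("wrist"); im=imaging.capture("wrist"); pickle.dump((C,im),open("w4.pkl","wb")); rep()
cv2.imwrite("pics/j2.png",rectify(C,im,480,740,-180,10,33,2.2))
E
```

```text
True
fence t 32.58 tcp [639.7 -91.5  20.7] F [-0.3 -0.8  2.8] op 0.634 q6 2.91
True
down t 32.79 tcp [639.7 -91.6  20.7] F [-1.2 -0.4  5.1] op 0.637 q6 2.91
open t 33.08 tcp [639.3 -91.6  19.7] F [ 0.2  0.2 -1.1] op 0.795 q6 2.91
 t 34.66 tcp [648.6 -92.1 248.4] F [ 0.7  0.4 -0.6] op 0.799 q6 2.91
```

View pics/j2.png

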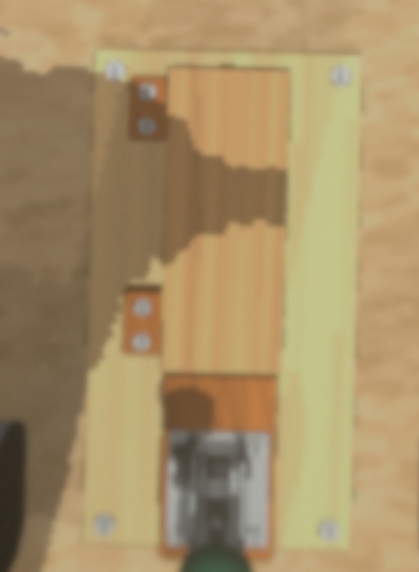

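The blank looks seated. Its corners at (167,67), (290,69) and (278,375) match the bored rail's seated outline within about 1 mm, its side touches both fence blocks and its end touches the riser. Now I check where the open knob is, pinch it and swing it back along its path.

```bash
python3 - <<'E'
from h import *
import pickle
C,im=pickle.load(open("w4.pkl","rb"))
g=cv2.inRange(cv2.cvtColor(im,cv2.COLOR_BGR2HSV),(48,60,15),(100,255,255)); n,l,st,ce=cv2.connectedComponentsWithStats(g); i=1+np.argmax(st[1:,4])
print(st[i],"knob at z146:",onplane(C,ce[i],146,True),"model",jw(-45,0,146))
o=[np.pi,0,J[2]]
T=lambda x,z,dz=-12:jw(x,0,z+dz)
bot.movel(T(-45,215),rot=o,max_speed=200)
bot.grip(.75,40)
print(bot.movel(T(-45,146),max_speed=90,threshold=5)); rep("at knob")
bot.grip(0,40); rep("pinch")
E
```

```text
[306 289  23  21 385] knob at z146: [[549.83125509 -89.65763895]] model [552.31088956 -90.11007986 146.        ]
False
at knob t 36.49 tcp [552.7 -90.2 134.5] F [ 0.   0.1 -0.3] op 0.75 q6 2.87
pinch t 36.93 tcp [553.  -89.2 134.7] F [0.7 4.8 3.8] op 0.278 q6 2.87
```

```bash
python3 - <<'E'
from h import *
T=lambda x,z,dz=-12:jw(x,0,z+dz)
for p in [(-57,155),(-74,161),(-95,163),(-119,159),(-140,145),(-149,130),(-155,114),(-160.5,95),(-163,76)]:
    bot.movel(T(*p),max_speed=80); s=bot.get_state()
    rep(p)
    if np.linalg.norm(s["contact_force"])>25 or s["opening"]<.2: print("STOP"); break
E
```

```text
(-57, 155) t 37.27 tcp [541.  -89.  143.3] F [ 2.9  5.2 -0.3] op 0.276 q6 2.86
(-74, 161) t 37.65 tcp [523.1 -88.6 148.6] F [ 1.9  5.4 -1.2] op 0.272 q6 2.86
(-95, 163) t 38.07 tcp [502.3 -88.1 150.7] F [ 1.3  5.6 -0.5] op 0.273 q6 2.84
(-119, 159) t 38.52 tcp [478.1 -87.6 147. ] F [0.5 6.1 2.7] op 0.244 q6 2.83
(-140, 145) t 38.98 tcp [457.4 -88.7 132.8] F [-0.3  0.1 -0.8] op 0.0 q6 2.81
STOP
```

The ball slipped out at (−119,159) because the pinch was too shallow. I'll go back with a deeper, firmer pinch at the depth that worked for opening.

```bash
python3 - <<'E'
from h import *
T=lambda x,z,dz=-19:jw(x,1,z+dz)
s=bot.get_state()["tcp_pos"]; bot.movel([s[0],s[1],205],max_speed=200)
bot.grip(.75,70)
bot.movel(T(-45,225),max_speed=200); bot.dwell(.1)
C=cam("wrist"); im=imaging.capture("wrist")
g=cv2.inRange(cv2.cvtColor(im,cv2.COLOR_BGR2HSV),(48,60,15),(100,255,255)); n,l,st,ce=cv2.connectedComponentsWithStats(g); i=1+np.argmax(st[1:,4])
k=onplane(C,ce[i],146,True)[0]; print(st[i],"knob",k,"model",jw(-45,0,146)); rep()
if np.linalg.norm(k-jw(-45,0,146)[:2])<8:
    print(bot.movel(T(-45,146),max_speed=90,threshold=5)); rep("at knob")
    bot.grip(0,70); rep("pinch")
    for p in [(-57,155),(-74,161),(-95,163),(-119,159),(-130,153),(-140,145),(-149,130),(-155,114),(-160.5,95),(-163,76)]:
        bot.movel(T(*p),max_speed=80); s=bot.get_state(); rep(p)
        if np.linalg.norm(s["contact_force"])>30 or s["opening"]<.25: print("STOP"); break
E
```

```text
[304 204  27  30 491] knob [551.04736429 -88.16076453] model [552.31088956 -90.11007986 146.        ]
 t 40.89 tcp [551.1 -89.  206. ] F [-0.7  0.1  0.3] op 0.752 q6 2.87
False
at knob t 41.92 tcp [552.8 -89.3 127.6] F [-0.3  0.5 -0.1] op 0.75 q6 2.87
pinch t 42.38 tcp [552.9 -89.  127.6] F [0.4 1.3 3. ] op 0.27 q6 2.87
(-57, 155) t 42.73 tcp [540.8 -88.7 136.4] F [2.5 0.6 0.1] op 0.264 q6 2.87
(-74, 161) t 43.1 tcp [523.6 -88.3 142.1] F [2.4 2.5 1.1] op 0.266 q6 2.86
(-95, 163) t 43.52 tcp [501.4 -88.3 143.6] F [-0.5  0.3 -0.8] op 0.005 q6 2.85
STOP
```

The pinch slips again on the way back, so I switch to the prescribed push with the fingers shut, from the +x side and then from above. I'll find the side-contact offset by touch first.

```bash
cat > push.py <<'E'
from h import *
T=lambda x,z:jw(x,1,z)
s=bot.get_state()["tcp_pos"]; bot.movel([s[0],s[1],200],max_speed=250)
bot.grip(0,60)
bot.movel(T(-8,200),max_speed=250)
bot.movel(T(-8,140),max_speed=150)
print(bot.movel(T(-35,140),max_speed=40,threshold=3)); rep("touch")
p=np.array(bot.get_state()["tcp_pos"]); ox=(p-jw(-45,0,0))[0]; print("offset",ox)
if not 15<ox<36: raise SystemExit("odd contact")
ox=min(max(ox-1,17),26); h=ox-12.5   # finger half width
path=[((-57,155),(ox,-8)),((-74,161),(ox,-8)),((-95,163),(ox,-7)),((-119,159),(ox,-4)),((-130,153),(ox-1,2)),
 ((-140,145),(h+8,8.5)),((-149,130),(h+4,11)),((-155,114),(5,12)),((-160.5,95),(2,12)),((-163,80),(0,12))]
for k,o in path:
    bot.movel(T(k[0]+o[0],k[1]+o[1]),max_speed=90); rep(k)
    if np.linalg.norm(bot.get_state()["contact_force"])>35: raise SystemExit("force")
print(bot.movel(T(-163,83),max_speed=25,threshold=12)); rep("pressed")
E
python3 push.py
```

```text
True
touch t 45.63 tcp [574.2 -89.7 141. ] F [2.8 0.  0.5] op 0.0 q6 2.88
offset 21.883949505004352
(-57, 155) t 45.94 tcp [561.6 -89.4 147.5] F [1.4 0.5 1.7] op 0.001 q6 2.88
(-74, 161) t 46.29 tcp [543.2 -88.7 152.4] F [-0.2  1.1  0.1] op 0.002 q6 2.87
(-95, 163) t 46.67 tcp [522.6 -88.3 155.6] F [0.8 1.1 0. ] op -0.002 q6 2.86
(-119, 159) t 47.09 tcp [499.2 -87.9 154.9] F [1.1 0.4 0.1] op 0.003 q6 2.84
(-130, 153) t 47.38 tcp [487.4 -87.9 155.1] F [ 0.8 -0.3 -0.3] op -0.004 q6 2.84
(-140, 145) t 47.67 tcp [473.7 -87.5 153.6] F [0. 0. 2.] op -0.001 q6 2.83
(-149, 130) t 48.02 tcp [460.1 -86.9 140.7] F [0.3 1.1 1.1] op -0.0 q6 2.82
(-155, 114) t 48.4 tcp [446.4 -86.6 125.7] F [-1.3  0.2  1.7] op -0.002 q6 2.81
(-160.5, 95) t 48.78 tcp [438.5 -86.5 107. ] F [-0.9 -0.   2.1] op 0.0 q6 2.8
(-163, 80) t 49.11 tcp [434.3 -86.5  92. ] F [ 0.2 -0.2 -0.5] op 0.002 q6 2.8
False
pressed t 49.62 tcp [434.5 -86.8  83.4] F [-2.3 -0.3  8.9] op -0.002 q6 2.8
```

```bash
python3 - <<'E'
from h import *
import pickle
T=lambda x,z:jw(x,1,z)
bot.dwell(.3); rep("hold")
bot.movel(T(-163,140),max_speed=120); rep()
bot.move_ptp(T(30,280),[np.pi,0,J[2]]); bot.dwell(.2)
C=cam("wrist"); im=imaging.capture("wrist"); pickle.dump((C,im),open("w5.pkl","wb")); rep()
cv2.imwrite("pics/j3.png",rectify(C,im,400,740,-190,10,33,1.75))
E
```

```text
hold t 49.92 tcp [434.5 -86.8  83.5] F [-2.7  0.7  7.8] op 0.004 q6 2.8
 t 50.54 tcp [434.2 -86.4 139.5] F [-0.  -0.2 -0.6] op 0.0 q6 2.8
 t 51.73 tcp [626.4 -90.8 279.5] F [ 0.  -0.6 -0.2] op 0.003 q6 2.9
```

View pics/j3.png

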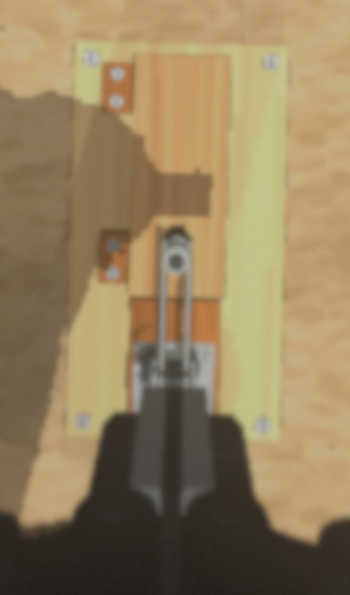

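The clamp arm is down on the blank with its pad at (177,235). The blank's corners are at (133,54), (231,57), (222,298) and (131,298), still against the fences and the stop. The gripper hides the knob in this view, so I park the arm aside and triangulate the knob from the top and side cameras.

```bash
python3 - <<'E'
from h import *
import fit,pickle
fit.D["w5"]=pickle.load(open("w5.pkl","rb"))
P=fit.tofix("",[(133,54),(231,57),(222,298),(131,298)],740,10,1.75,33)
r,res=fit.fit("w5",P,[33]*4,[(70,28),(70,-28),(-70,-28),(-70,28)],[639,-92,-2]); print("blank",r,"seat",jw(42,0,0),res.round(1).tolist())
Pf=fit.tofix("",[(103,63),(133,112),(99,230),(130,283)],740,10,1.75,33)
f,res=fit.fit("w5",Pf,[27]*4,[(107,46),(77,28),(7,46),(-23,28)],[597,-91,-2]); print("jig by fences",f,res.round(1).tolist())
bot.move_ptp([420,230,300],[np.pi,0,np.pi/2]); bot.dwell(.3)
def ray(n,box):
    c=cam(n);im=imaging.capture(n);cv2.imwrite(f"pics/{n}_end.png",im)
    u=project(c,jw(-163,0,76))[0]; m=cv2.inRange(cv2.cvtColor(im,cv2.COLOR_BGR2HSV),(48,60,15),(100,255,255))
    k=np.zeros_like(m); a=u.astype(int); k[a[1]-box:a[1]+box,a[0]-box:a[0]+box]=1
    mo=cv2.moments(m*k,True); uv=np.array([mo["m10"],mo["m01"]])/mo["m00"]; print(n,"expected",u.round(1),"seen",uv.round(1),mo["m00"])
    d=rays(c,uv)[0]; return c[1],d/np.linalg.norm(d)
L=[ray("top",12),ray("side",12)]
A=sum(np.eye(3)-np.outer(d,d) for _,d in L); b=sum((np.eye(3)-np.outer(d,d))@p for p,d in L)
print("knob",np.linalg.solve(A,b),"locked model",jw(-163,0,76)); rep()
cv2.imwrite("pics/end.png",np.vstack([cv2.resize(cv2.imread("pics/top_end.png")[100:290,140:460],(640,380))]))
E
```

```text
blank [ 6.38918146e+02 -9.25042560e+01 -2.11531591e-02] seat [639.28983641 -92.02392547   0.        ] [[0.4, 0.0], [0.9, 0.0], [-1.4, -2.2], [-0.2, 1.8]]
jig by fences [ 5.98302656e+02 -9.20524672e+01 -1.92612455e-02] [[2.1, 0.1], [0.2, 0.0], [-0.9, -0.3], [-0.5, 0.2]]
top expected [288.8 228.7] seen [288.2 228.3] 53.0
side expected [285.6 200.9] seen [286.  200.1] 29.0
knob [435.61517609 -85.99819971  77.89761299] locked model [434.33944441 -87.51428926  76.        ]
 t 53.56 tcp [420.2 229.7 299.9] F [-0.4  1.1  0.3] op -0.0 q6 1.92
```

View pics/end.png

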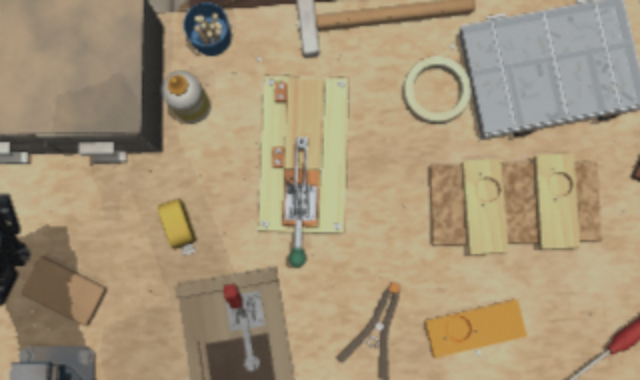

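Everything is in place. One last numeric check: the knob's pixels now against the starting (locked) pictures. Then I hand in.

```bash
python3 - <<'E'
from h import *
ok=True
for n in("top","side"):
    u=project(cam(n),jw(-163,0,76))[0].astype(int); r=[]
    for f in(f"pics/{n}0.png",f"pics/{n}_end.png"):
        m=cv2.inRange(cv2.cvtColor(cv2.imread(f),cv2.COLOR_BGR2HSV),(48,60,15),(100,255,255)); k=np.zeros_like(m); k[u[1]-12:u[1]+12,u[0]-12:u[0]+12]=1
        mo=cv2.moments(m*k,True); r.append(np.array([mo["m10"],mo["m01"]])/mo["m00"])
    print(n,r); ok&=np.linalg.norm(r[0]-r[1])<1
if ok: bot.sign_off(); print("signed off")
E
```

```text
top [array([288.18518519, 228.25925926]), array([288.16981132, 228.33962264])]
side [array([285.93333333, 200.06666667]), array([286.03448276, 200.10344828])]
the job is handed in; nothing more can be done
signed off
```

The job is finished and handed in at about 54 s of the 72 s limit; the sign-off reports no verdict.

**What I did:** I flicked the clamp open and laid the bored rail on the lay-off board beside the done rail. I then seated the blank by touch against the fence blocks and the end stop. To lock the clamp, I pushed the knob over from its +x side and then down from above.

**What went wrong on the way:** My first two tries to close the clamp, by pinching the knob, slipped, and the clamp sprang back open. The push with shut fingers then worked.

**Last checks:**
- **Knob:** it is within 0.1 px of its starting locked position in both the top and side cameras. Triangulated, it came out at z = 78 mm against the expected 76 mm, which is within calibration error.
- **Blank:** it measured within about 0.6 mm and 0.1° of its seat, with the clamp pad down on it. I placed the corners by eye, with residuals up to about 2 mm. A jig fit from the fence blocks alone differed from the pose I used by about 1 mm.
- **Bored rail:** it lies flat on the board with a clear gap to the done rail.
- **Other things:** the done rail and the loose items looked undisturbed in the last top view; I judged this by eye and did not measure them.
- **Not measured:** the pad's force on the blank and the clamp's arm angle could not be read directly.

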